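# Set up the telescopic smelling-strip post

### The arm

A 6-joint arm with a two-finger parallel gripper is mounted at the origin on the work surface; the furniture and walls round the work are solid. World frame = base frame: x ahead of the robot, y to its left, z up, the work surface at z = 0. Lengths are in mm, angles in degrees, forces in N, time in s.
With the tool pointing down it reaches from about 300 to 875 mm from the base axis. Payload 6.4 kg.
Tool frame: the origin (TCP) lies between the finger pads; the fingertips stand 14 mm ahead of it and the grasp point (between the pads) lies 5 mm behind it; z points along the fingers, x is the direction in which the jaws open and shut, and the axes are right-handed (so a half turn about z gives the same grasp; the last joint's range is limited). The gripper opens to 88 mm and grips with 3 to 60 N. Pads are 18 mm wide; open, the fingers measure 123 mm over their backs; the gripper's body (75 mm by 187 mm) begins 45 mm behind the grasp point.
Start: joints at [54.299, 10.359, 92.074, -0, 77.567, -11.82], TCP at [232.771, 525.793, 252.714] pointing down, gripper open.
Joint ranges: [-171.53, 171.53], [-51.25, 118.39], [17.06, 147.69], [-65.23, 245.23], [0, 150.52], [-178.68, 178.68]. Speed limits (degrees/s): [147.25, 147.25, 172.46, 180, 180, 180].

### API

Orientations are given as [roll, pitch, yaw] about the fixed x, y, z axes, in that order (R = Rz(yaw) Ry(pitch) Rx(roll)).
In Python, from rig import readout, snapshot, camera_params, ticket gives the robot as it stands.
- The arm moves only by the tool arm_command, never from a script. Its argument "series" is a list of rows, each a list of 5 numbers: the shift along the tool's x, y, z in mm, then the turn about the tool's z in degrees, then the opening, from 0 (shut) to 1 (fully open). A call has exactly 10 rows; each row shifts and turns the commanded pose from where the row before left it, along the tool's axes as they then stand; what a row does not reach is not made up. A row lasts 1/12 s, in which the tool goes at most 41.7 mm and 7.16 degrees, less where a joint would pass 70% of its speed; a pose out of reach is approached as far as the arm can. A call is refused whole if a number of a shift passes 41.7 or a number of a turn 7.16, either way. A call with a gripper value outside its range is refused whole. The fingers move at their own pace and stop on an object; "grip_force" is the grip in N (left out, the last holds). Time passes only in rows, so rows that do not move let the fingers close, or fill a call up. It gives the time, the measured TCP pose, the force and the opening at its end, in the units of the state.
- readout.get_state(): the state, without advancing time (a new reading comes with each control period).
- snapshot(name): name is "scene" or "top" or "wrist"; returns the picture (480x640x3 uint8, blue, green, red); there is no depth.
- camera_params(name): a dict with "fx", "fy", "cx", "cy" (pixels), "view" (4x4, takes a point from world to camera coordinates); the wrist camera has in their place "tool_from_camera" (4x4, takes a point from camera to tool coordinates, whose origin is the TCP and whose axes are the tool frame's). Camera axes: x right, y down, z forward; pixel columns grow to the right and rows downward; lengths in mm; the calibration is good to about 2 mm. A picture is of the moment at which its call begins: read the wrist's pose just before it. camera_params takes no time and is no camera call.
- ticket.sign_off(): hands the job in, once; it reports no verdict.
The state is a dict: "t": time; "joint_positions": joint angles; "qd": joint speeds; "joint_torque": joint torques, N m; "tool_pos": TCP position; "ee_rot": TCP orientation; "ft_force": force on the tool from outside, world axes, zero at the start; "torque": the same for the moment, N m; "gripper_width": finger opening in mm.
Only numpy, scipy, OpenCV 4.12 (cv2) and the standard library are available. Lean on these libraries where they do the work, as an engineer would, in place of code of your own. Each camera call takes 0.05 s, during which the arm holds its last target. There are 200 camera calls.

### The job

The short telescopic post for smelling strips is parked in its keyhole dock: slide it along the slot to the wide end, lift it free, slide its foot fully home in the forked stand and let go of it. Then take it by its knurled head, draw the head up to its stop and turn it clockwise, seen from above, until the lock button clicks out of the tube, no further, so that the post stays extended when you let go. Leave the beaker, tin, label roll and atomiser where they are.

Things in the scene. Friction and masses are not known exactly. Their poses are not given: they have to be found in the camera images.
- post_tube (a point): The post: upright aluminium tube, 30 mm across, knurled dark head on top, dark round foot below. This point is on its axis 85 mm above the foot's underside, a good height to grip the tube (bare from 32 to 96 mm). z is the post's axis. Weight about 0.3 kg; lifted by the head it telescopes out. A dark window for the lock button is on its +x side, 75 to 90 mm above the foot's underside.
- post_foot (a point): Centre of the foot's underside, axes as post_tube. Heights from here: foot disc 40 mm across, 0 to 6 mm; flat neck 6 to 22 mm, 14 mm wide along x and 24 mm long along y; shoulder disc 36 mm across, 22 to 26 mm; tube to 96 mm; head 106 to 126 mm when retracted. In a slot the neck's y must lie along the slot, either way round, within about 0.1 rad; there the post can turn only that much.
- head_centre (a point): Centre of the head, a knob 23 mm across, 20 mm high, that turns on the post (this frame rises with it but does not turn with it). The lock button is a sprung pin in the stem, hidden in the tube. Turning the head 0.45 to 1.1 rad clockwise from above, different each time, brings it to the window; within about 0.2 rad of the right angle, with the head at its upper stop, it snaps out.
- stem (a joint): How far the head is drawn out, m: 0 retracted, 0.057 upper stop, about 0.054 resting on the clicked-out button. Unlocked it slides with under 1 N of friction and sinks back by its own weight; locked, it does not go down when pushed with 5 N. Forced on by 0.45 rad or more past the right angle, the round button is pressed in again and the lock is lost; turning back finds it again.
- dock_park (a point): Storage dock: fixed low wooden case, 100 mm wide (x), 139 mm long (y), steel top plate with a keyhole slot. This point is the narrow end, where the post starts (up to 6 mm nearer the wide end), on the inner floor 4 mm above the table. The plate lies 16 to 22 mm above the table, so the parked foot can rise only 6 mm. The slot, 17 mm wide, runs along +y to the wide end.
- dock_wide (a point): Centre of the wide end of the keyhole, an opening 54 mm across, on the inner floor, 55 mm from dock_park along +y; same axes.
- stand_seat (a point): Forked stand: fixed low wooden case, 100 mm wide (x), 87 mm long (y); steel plate 16 to 22 mm and inner floor 4 mm above the table. Its 17 mm slot runs along y, open at the -y edge, where it flares to 36 mm. This point is the seat on the floor: the post fully home is centred here (neck stops 2.5 mm further on). The foot slides in under the plate, its underside 4 to 10 mm above the table.
- stand_mouth (a point): Middle of the stand's open edge, 45 mm from stand_seat along -y; same axes.
- beaker: Small clear beaker, 47 mm across, 55 mm high; bystander. Origin under its centre.
- crimp_tin: Flat round tin, 59 mm across, 26 mm high; bystander. Origin under its centre.
- label_roll: Roll of blank labels lying flat, 64 mm across, 26 mm high; bystander. Origin under its centre.
- atomiser: Slim upright atomiser with a cap, 18 mm across, 80 mm high; bystander. Origin under its centre.
Mind the look-alikes: they are no part of the job. What is shaped like the part that bears post_tube but orange or red is not meant.

How it is judged:
By the outcome, as a careful person would: the job done as asked, in the order asked, and still so for the second after the job is handed in, with the robot touching nothing.
It also fails if it takes over 72 s, if anything falls off the work surface, if the arm or the gripper's body presses on something with over 40 N, if the wrist force passes 120 N, or if a joint passes its speed limit or range.

## Working session

There is one attempt and no reset: what is moved stays moved. The work goes in short steps, Python scripts to look and compute and a tool call to move; the robot and the scene stay as the last step left them, time stands still between calls to the robot, and variables do not carry over. Pictures are saved under pics/ and viewed, on a budget of 10 in all, crops included, one or two more only if the job needs it, and the job is handed in when it is done.

Besides the shell and the picture viewer there is one more tool, called after "Request:" as name([rows], argument=value, ...), one row to a line, values as JSON. arm_command: Moves the arm, as the interface text tells. Its arguments: {"type":"object","properties":{"series":{"type":"array","items":{"type":"array","items":{"type":"number"}}},"grip_force":{"type":"number"}},"required":["series"]}

```bash
mkdir -p pics; ls; python3 - <<'E'
from rig import readout, snapshot, camera_params
import cv2,numpy as np
np.set_printoptions(precision=3,suppress=True)
for n in("scene","top"):
    p=camera_params(n);print(n,p['fx'],p['fy'],p['cx'],p['cy']);print(np.array(p['view']))
    cv2.imwrite(f'pics/{n}0.png',snapshot(n))
p=camera_params("wrist");print(p)
s=readout.get_state();print(s['t'],s['tool_pos'],s['ee_rot'],s['ft_force'],s['gripper_width'])
E
```

```text
pics
scene 498.7600218859487 498.7600218859487 315.8932031882472 229.72632801440056
[[ -0.591  -0.806  -0.018 236.294]
 [ -0.328   0.261  -0.908 252.87 ]
 [  0.737  -0.531  -0.419 770.34 ]
 [  0.      0.      0.      1.   ]]
top 524.4438293243776 524.4438293243776 318.99382636292955 238.6861641028678
[[   0.028   -1.       0.002  -30.708]
 [  -0.979   -0.028   -0.201  429.233]
 [   0.201    0.004   -0.98  1213.804]
 [   0.       0.       0.       1.   ]]
{'fx': 334.4329055752427, 'fy': 334.4329055752427, 'cx': 314.0380667419856, 'cy': 240.47839970183574, 'tool_from_camera': array([[   1.   ,   -0.001,    0.   ,   -0.404],
       [   0.001,    0.947,    0.32 ,  -83.697],
       [  -0.001,   -0.32 ,    0.947, -132.882],
       [   0.   ,    0.   ,    0.   ,    1.   ]])}
0.1 [232.481 525.414 251.928] [-179.984    0.087   66.122] [ 0.696  0.665 -0.618] 88.11686303228763
```

View pics/scene0.png

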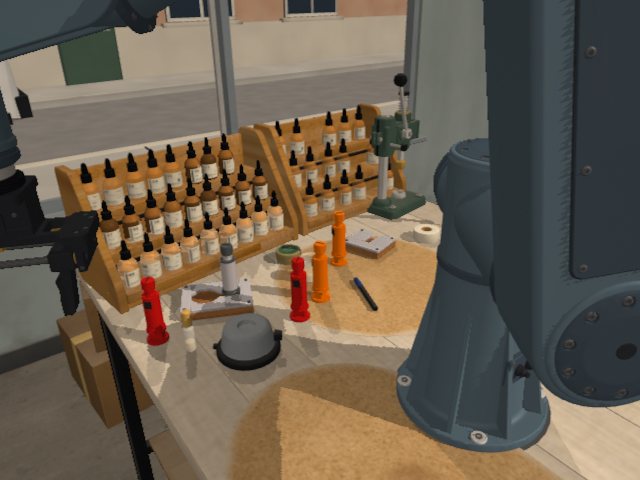

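View pics/top0.png

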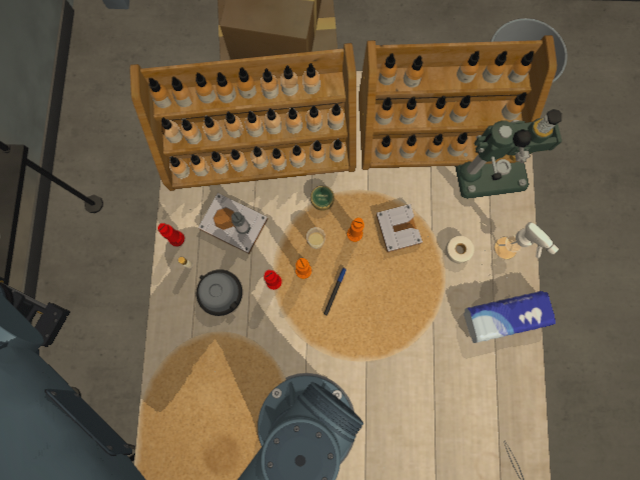

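The scene image shows the silver post with the dark head in the dock at scene (229,270), top (241,225). The look-alikes are the red ones at top (171,234) and (272,280), and the orange ones at (303,267) and (356,230). Only the silver one standing in the keyhole dock fits the description. I'll enlarge the dock and the stand to confirm.

```bash
python3 - <<'E'
import cv2,numpy as np
t=cv2.imread('pics/top0.png');s=cv2.imread('pics/scene0.png')
r=lambda im,x,y,w,h,k:cv2.resize(im[y:y+h,x:x+w],None,fx=k,fy=k,interpolation=cv2.INTER_CUBIC)
a=r(t,190,180,80,60,5);b=r(t,365,195,80,60,5)
c=r(s,170,230,100,75,4);d=r(s,330,215,100,75,4)
cv2.imwrite('pics/crop0.png',np.vstack([np.hstack([a,b]),np.hstack([c,d])]))
E
```

```text
(no output)
```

View pics/crop0.png

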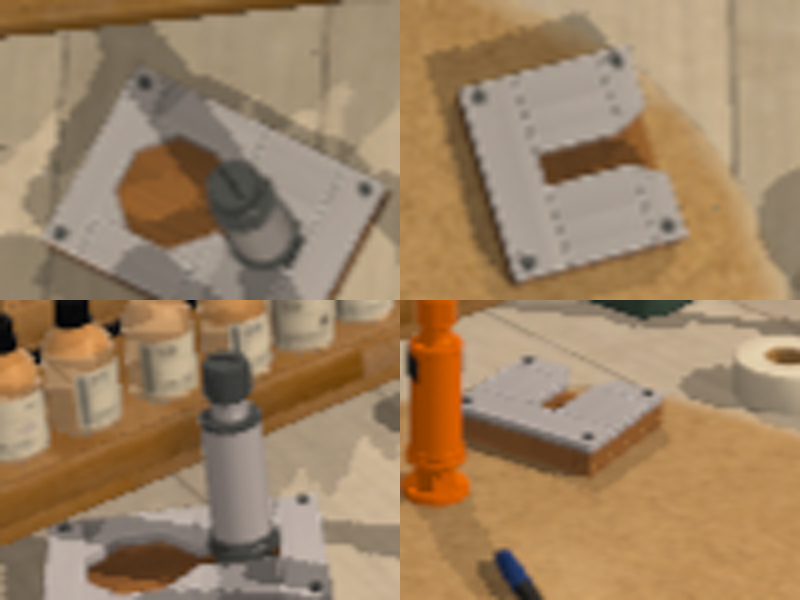

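The crop confirms it: the silver tube with the dark head sits in the dock, its wide end at top px (224,218). The stand's slot opens to the right in the top view, with its mouth near (421,225). Now I'll triangulate.

```bash
cat > h.py <<'E'
import numpy as np,cv2
from rig import readout,snapshot,camera_params
np.set_printoptions(precision=1,suppress=True)
from scipy.spatial.transform import Rotation as R
def cam(n,s=None):
    p=camera_params(n);K=np.array([[p['fx'],0,p['cx']],[0,p['fy'],p['cy']],[0,0,1]])
    if n=='wrist':
        T=np.eye(4);T[:3,:3]=R.from_euler('xyz',s['ee_rot'],degrees=True).as_matrix();T[:3,3]=s['tool_pos']
        V=np.linalg.inv(T@np.array(p['tool_from_camera']))
    else: V=np.array(p['view'])
    return K@V[:3]
def tri(A,a,B,b):
    x=cv2.triangulatePoints(A,B,np.float64(a).reshape(2,1),np.float64(b).reshape(2,1)).ravel();return x[:3]/x[3]
def atz(P,uv,z):
    H=np.c_[P[:,0],P[:,1],P[:,2]*z+P[:,3]];x=np.linalg.solve(H,[*uv,1]);return np.r_[x[:2]/x[2],z]
def proj(P,X):
    x=P@np.r_[X,1];return x[:2]/x[2]
E
python3 - <<'E'
from h import *
T=cam('top');S=cam('scene')
d=[(219,196.4),(202,226.4),(263,217.6)];st=[(380.6,214.4),(408,207),(390.6,247.4),(418.6,240.2)]
D=[atz(T,p,22) for p in d];ST=[atz(T,p,22) for p in st]
print('dock');[print(x,proj(S,x)) for x in D]
print('stand');[print(x,proj(S,x)) for x in ST]
print('scene px dock (186,287)(246,279.5)(249,302); stand (362,230)(392,238)(377,249)(346.5,240)')
for a,b in [((219,196.4),(186.3,286.8)),((263,217.6),(245.8,279.5)),((380.6,214.4),(346.5,240)),((418.6,240.2),(392,238.3)),((390.6,247.4),(377,249)),((408,207),(362,230))]:print('tri',tri(T,a,S,b))
print('wide',atz(T,(224,218.4),22),'head',tri(T,(237,217),S,(227,244.5)))
f=lambda v:np.degrees(np.arctan2(v[1],v[0]))
print(f(D[2]-D[0]),f(D[1]-D[0]),f(ST[0]-ST[1]),f(ST[2]-ST[3]),np.mean(ST,0),[np.linalg.norm(D[2]-D[0]),np.linalg.norm(D[1]-D[0]),np.linalg.norm(ST[0]-ST[1]),np.linalg.norm(ST[0]-ST[2])])
E
```

```text
dock
[534.3 232.3  22. ] [186.7 286.9]
[456.9 268.9  22. ] [184.8 309.7]
[483.4 120.6  22. ] [246.2 279.8]
stand
[ 499.7 -168.5   22. ] [347.2 239.9]
[ 520.5 -236.1   22. ] [362.5 229.9]
[ 417.7 -193.2   22. ] [377.5 249.1]
[ 437.5 -261.4   22. ] [392.7 238.3]
scene px dock (186,287)(246,279.5)(249,302); stand (362,230)(392,238)(377,249)(346.5,240)
tri [534.5 232.6  22.2]
tri [483.5 120.9  22.7]
tri [ 500.3 -168.    21.6]
tri [ 438.  -260.9   22. ]
tri [ 418.1 -192.7   22.1]
tri [ 521.  -235.8   21.6]
wide [478.6 216.3  22. ] head [457.1 167.2 129.8]
-114.51555951992921 154.7048992798622 107.083916936213 106.18042352923213 [ 468.8 -214.8   22. ] [np.float64(122.7807366020945), np.float64(85.57785749048166), np.float64(70.72789158879861), np.float64(85.6675281650092)]
```

Request:
arm_command([
  [-20, 30, 4, 0, 1],
  [-22, 33, 4, 0, 1],
  [-22, 33, 4, 0, 1],
  [-22, 33, 4, 0, 1],
  [-22, 33, 4, 0, 1],
  [-22, 33, 4, 0, 1],
  [-22, 33, 4, 0, 1],
  [-22, 33, 4, 0, 1],
  [-20, 30, 4, 0.8, 1],
  [0, 0, 0, 0, 1],
], grip_force=30)

```text
t: 0.93
tool_pos: [422.8, 225.8, 215.9]
ee_rot: [179.9, 0.1, 65.0]
ft_force: [1.2, 0.5, -0.3]
gripper_width: 88.0
```

```bash
python3 - <<'E'
from h import *
s=readout.get_state();cv2.imwrite('pics/w1.png',snapshot('wrist'));P=cam('wrist',s);np.savez('w1.npz',P=P)
print(s['t'],s['tool_pos'],s['ee_rot'],s['ft_force'],proj(P,[457.1,167.2,130]),proj(P,[478.6,216.3,22]))
E
```

```text
0.9333 [422.8 225.8 215.9] [179.9   0.1  65. ] [ 1.2  0.5 -0.3] [263.5 322.8] [328.8 265.1]
```

View pics/w1.png

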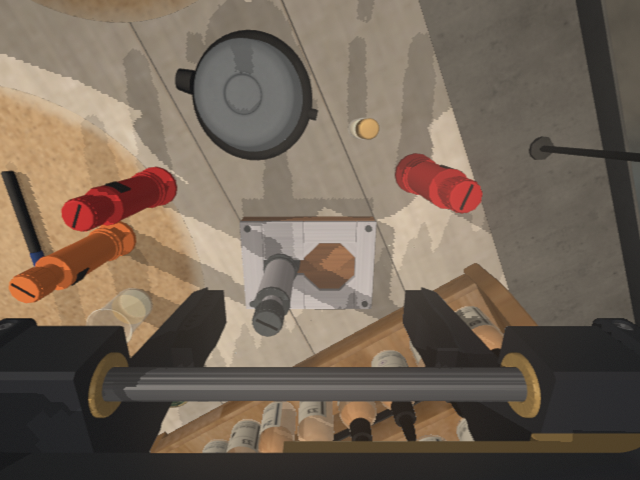

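Head top is at wrist px (267,322) against a predicted (263.5,323), and the wide end is at (328,267) against (329,265). Agreement is within 2 mm.

Request:
arm_command([
  [-6, 9, 5, 0, 1],
  [-8, 12, 10, 0, 1],
  [-8, 12, 10, 0, 1],
  [-8, 12, 10, 0, 1],
  [-7, 11, 10, -0.3, 1],
  [0, 0, 8, 0, 1],
  [0, 0, 5, 0, 1],
  [0, 0, 0, 0, 1],
  [0, 0, 0, 0, 1],
  [0, 0, 0, 0, 1],
])

```text
t: 1.82
tool_pos: [455.6, 174.4, 159.2]
ee_rot: [180.0, -0.0, 65.7]
ft_force: [-0.5, -0.1, 0.4]
gripper_width: 88.5
```

```bash
python3 - <<'E'
from h import *
s=readout.get_state();cv2.imwrite('pics/w2.png',snapshot('wrist')[120:]);P=cam('wrist',s)
print(s['t'],s['tool_pos'],s['ee_rot'],s['joint_positions'],proj(P,[457.8,168.5,130])-[0,120],proj(P,[478.6,216.3,22])-[0,120])
E
```

```text
1.8167 [455.6 174.4 159.2] [180.   -0.   65.7] [  7.    5.5 109.3   0.   65.2 -58.7] [306.4 178.5] [370.4 116. ]
```

View pics/w2.png

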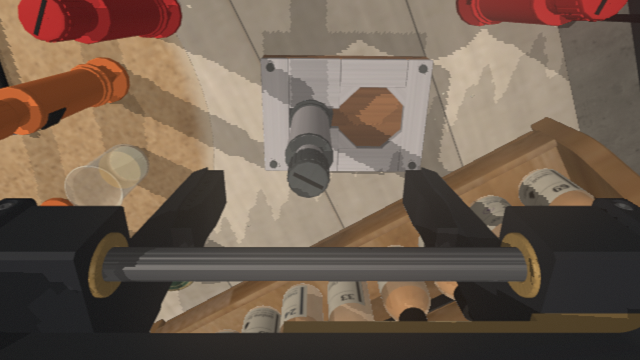

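Request:
arm_command([
  [-3.5, 4.5, 0, 0.4, 1],
  [0, 0, 8, 0, 1],
  [0, 0, 12, 0, 1],
  [0, 0, 12, 0, 1],
  [0, 0, 12, 0, 1],
  [0, 0, 12, 0, 1],
  [0, 0, 10, 0, 1],
  [0, 0, 6, 0, 1],
  [0, 0, 0, 0, 1],
  [0, 0, 0, 0, 1],
])

```text
t: 2.7
tool_pos: [458.4, 168.5, 86.6]
ee_rot: [-180.0, 0.0, 65.2]
ft_force: [-0.6, -0.4, -0.7]
gripper_width: 88.2
```

Request:
arm_command([
  [0, 0, 2.6, 0, 1],
  [0, 0, 0, 0, 0.6],
  [0, 0, 0, 0, 0.3],
  [0, 0, 0, 0, 0.2],
  [0, 0, 0, 0, 0.2],
  [0, 0, 0, 0, 0.2],
  [0, 0, 0, 0, 0.2],
  [0, 0, 0, 0, 0.2],
  [0, 0, 0, 0, 0.2],
  [0, 0, 0, 0, 0.2],
])

```text
t: 3.53
tool_pos: [458.5, 168.6, 84.2]
ee_rot: [180.0, -0.0, 65.2]
ft_force: [0.8, 0.6, 1.1]
gripper_width: 30.3
```

Request:
arm_command([
  [0, 0, -1.5, 0, 0.2],
  [0, 0, -1.5, 0, 0.2],
  [5, 0, 0, 0, 0.2],
  [7, 0, 0, 0, 0.2],
  [7, 0, 0, 0, 0.2],
  [7, 0, 0, 0, 0.2],
  [7, 0, 0, 0, 0.2],
  [7, 0, 0, 0, 0.2],
  [0, 0, 0, 0, 0.2],
  [0, 0, 0, 0, 0.2],
])

```text
t: 4.37
tool_pos: [475.2, 205.3, 87.0]
ee_rot: [-180.0, 0.0, 65.3]
ft_force: [0.1, -0.7, -4.1]
gripper_width: 29.5
```

Sliding freely, with the weight showing at about 3–4 N.

Request:
arm_command([
  [6, 0, 0, 0, 0.2],
  [5.5, -1, 0, 0, 0.2],
  [0, 0, 0, 0, 0.2],
  [0, 0, -3, 0, 0.2],
  [0, 0, -3, 0, 0.2],
  [0, 0, -4, 0, 0.2],
  [0, 0, -6, 0, 0.2],
  [0, 0, -6, 0, 0.2],
  [0, 0, -6, 0, 0.2],
  [0, 0, -6, 0, 0.2],
])

```text
t: 5.2
tool_pos: [479.3, 215.7, 122.1]
ee_rot: [180.0, -0.0, 65.2]
ft_force: [-0.2, 0.8, -4.5]
gripper_width: 28.8
```

Request:
arm_command([
  [0, 0, -15, 0, 0.2],
  [0, 0, -25, 0, 0.2],
  [0, 0, -30, 0, 0.2],
  [0, 0, -30, 0, 0.2],
  [0, 0, -15, 0, 0.2],
  [-15, 7.5, 0, 0, 0.2],
  [-30, 14.6, 0, 0, 0.2],
  [-32, 15.6, 0, 0, 0.2],
  [-32, 15.6, 0, 0, 0.2],
  [-32, 15.6, 0, 0, 0.2],
])

```text
t: 6.03
tool_pos: [482.2, 57.6, 236.8]
ee_rot: [180.0, -0.0, 65.3]
ft_force: [1.5, 0.7, -4.2]
gripper_width: 29.1
```

Request:
arm_command([
  [-32, 15.6, 0, 0, 0.2],
  [-32, 15.6, 0, 0, 0.2],
  [-32, 15.6, 0, 0, 0.2],
  [-32, 15.6, 0, 0, 0.2],
  [-32, 15.6, 0, 0, 0.2],
  [-32, 15.6, 0, 0, 0.2],
  [-32, 15.6, 0, 0, 0.2],
  [-32, 15.6, 0, 0, 0.2],
  [-30, 14.6, 0, 0, 0.2],
  [-15, 7, 0, 0, 0.2],
])

```text
t: 6.87
tool_pos: [488.9, -279.7, 236.8]
ee_rot: [179.9, 0.1, 65.1]
ft_force: [-0.4, -0.4, -4.1]
gripper_width: 29.4
```

Request:
arm_command([
  [0, 0, 0, -5, 0.2],
  [0, 0, 0, -5.2, 0.2],
  [0, 0, 0, -5.2, 0.2],
  [0, 0, 0, -5.2, 0.2],
  [0, 0, 0, -5.2, 0.2],
  [0, 0, 0, -5.2, 0.2],
  [0, 0, 0, -5.2, 0.2],
  [0, 0, 0, -5.2, 0.2],
  [0, 0, 0, 0, 0.2],
  [0, 0, 0, 0, 0.2],
])

```text
t: 7.7
tool_pos: [489.3, -275.4, 236.4]
ee_rot: [180.0, -0.0, 106.5]
ft_force: [-0.9, -0.1, -4.6]
gripper_width: 29.1
```

```bash
python3 - <<'E'
from h import *
s=readout.get_state();w=snapshot('wrist');t=snapshot('top');P=cam('wrist',s);T=cam('top')
cv2.imwrite('pics/w3.png',w);cv2.imwrite('pics/top3.png',t)
print(s['t'],s['tool_pos'],s['ee_rot'],s['joint_positions'],s['ft_force'])
for X in ([499.7,-168.5,22],[520.5,-236.1,22],[417.7,-193.2,22],[437.5,-261.4,22]):print(proj(P,np.array(X)))
E
```

```text
7.7 [ 489.3 -275.4  236.4] [180.   -0.  106.5] [ -41.5    9.5   95.     0.    75.5 -148. ] [-0.9 -0.1 -4.6]
[404.5 246.1]
[340.3 246.8]
[411.3 167.1]
[341.7 166.8]
```

View pics/w3.png

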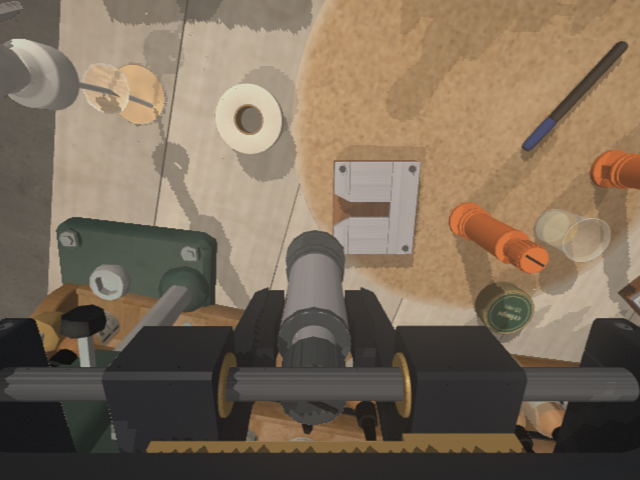

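```bash
python3 - <<'E'
from h import *
s=readout.get_state();P=cam('wrist',s)
M=np.eye(4);M[:3,:3]=R.from_euler('xyz',s['ee_rot'],degrees=True).as_matrix();M[:3,3]=s['tool_pos']
q=lambda x,y,z:proj(P,(M@[x,y,z,1])[:3])
a=np.linspace(0,2*np.pi,72)
for z,r in((80,20),(74,20),(58,18),(54,18)):
    c=np.array([q(r*np.cos(t),r*np.sin(t),z) for t in a]);print(z,c.min(0),c.max(0))
w=cv2.imread('pics/w3.png')
cv2.imwrite('pics/c3.png',cv2.resize(w[140:340,240:440],None,fx=3,fy=3,interpolation=cv2.INTER_CUBIC))
for X in ([468.4,-213.4,22],[481.2,-256.5,22]):print(q(0,0,0),proj(P,np.array(X)))
E
```

```text
80 [285.1 228.9] [343.6 283.4]
74 [284.3 231.5] [344.4 287.3]
58 [285.4 242.5] [343.4 295.8]
54 [284.9 244.7] [343.9 298.9]
[314.6 321.2] [375.9 208.3]
[314.6 321.2] [333.6 208.4]
```

View pics/c3.png

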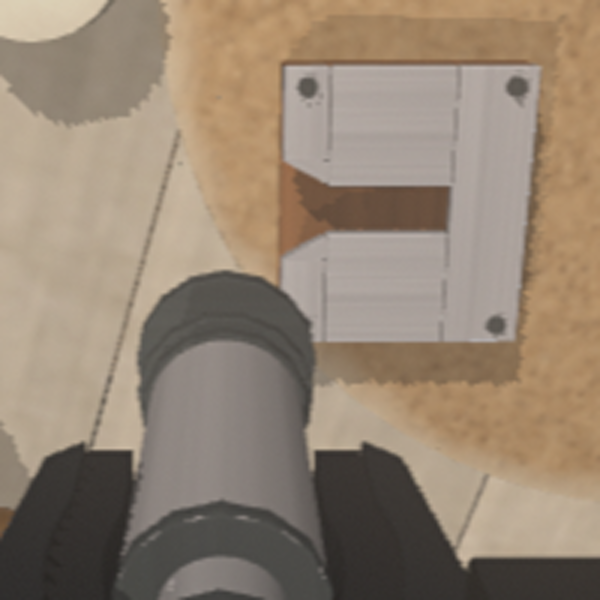

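Slot and foot both sit about 1 px from their predictions, so they agree relative to each other. Next I back off 10 mm, centre and descend.

Request:
arm_command([
  [-6, -1.2, 5, 0, 0.2],
  [-4, -1.1, 15, 0, 0.2],
  [0, 0, 20, 0, 0.2],
  [0, 0, 20, 0, 0.2],
  [0, 0, 20, 0, 0.2],
  [0, 0, 20, 0, 0.2],
  [0, 0, 15, 0, 0.2],
  [0, 0, 8, 0, 0.2],
  [0, 0, 0, 0, 0.2],
  [0, 0, 0, 0, 0.2],
])

```text
t: 8.63
tool_pos: [490.0, -286.3, 113.1]
ee_rot: [-180.0, -0.0, 106.6]
ft_force: [0.6, 0.2, -3.7]
gripper_width: 29.3
```

Request:
arm_command([
  [0, 0, 10, 0, 0.2],
  [0, 0, 10, 0, 0.2],
  [0, 0, 6, 0, 0.2],
  [0, 0, 0, 0, 0.2],
  [5, 0, 0, 0, 0.2],
  [7, 0, 0, 0, 0.2],
  [7, 0, 0, 0, 0.2],
  [7, 0, 0, 0, 0.2],
  [7, 0, 0, 0, 0.2],
  [0, 0, 0, 0, 0.2],
])

```text
t: 9.47
tool_pos: [480.0, -252.6, 87.1]
ee_rot: [-180.0, -0.1, 106.7]
ft_force: [-0.3, 1.1, -4.2]
gripper_width: 29.2
```

Request:
arm_command([
  [4, 0, 0, 0, 0.2],
  [5, 0, 0, 0, 0.2],
  [5, 0, 0, 0, 0.2],
  [5, 0, 0, 0, 0.2],
  [5, 0, 0, 0, 0.2],
  [5, 0, 0, 0, 0.2],
  [5, 0, 0, 0, 0.2],
  [4, 0, 0, 0, 0.2],
  [0, 0, 0, 0, 0.2],
  [0, 0, 0, 0, 0.2],
])

```text
t: 10.3
tool_pos: [469.6, -217.8, 87.1]
ee_rot: [-180.0, -0.0, 106.6]
ft_force: [0.2, -0.4, -2.8]
gripper_width: 29.0
```

Request:
arm_command([
  [1.5, 0, 0, 0, 0.2],
  [1.5, 0, 0, 0, 0.2],
  [1, 0, 0, 0, 0.2],
  [1, 0, 0, 0, 0.2],
  [0.7, 0, 0, 0, 0.2],
  [0.7, 0, 0, 0, 0.2],
  [0, 0, 0, 0, 0.2],
  [0, 0, 0, 0, 0.2],
  [0, 0, 0, 0, 0.2],
  [0, 0, 0, 0, 0.2],
])

```text
t: 11.13
tool_pos: [467.8, -211.9, 87.1]
ee_rot: [-180.0, -0.0, 106.6]
ft_force: [-0.2, 0.0, -4.4]
gripper_width: 29.4
```

Now at +1.6 mm by my estimate, with no contact yet. I'll probe for the stop.

Request:
arm_command([
  [0.5, 0, 0, 0, 0.2],
  [0.5, 0, 0, 0, 0.2],
  [0.5, 0, 0, 0, 0.2],
  [0.5, 0, 0, 0, 0.2],
  [0, 0, 0, 0, 0.2],
  [0, 0, 0, 0, 0.2],
  [0, 0, 0, 0, 0.2],
  [0, 0, 0, 0, 0.2],
  [0, 0, 0, 0, 0.2],
  [0, 0, 0, 0, 0.2],
])

```text
t: 11.97
tool_pos: [467.6, -210.6, 87.3]
ee_rot: [180.0, 0.1, 106.6]
ft_force: [1.7, -5.0, -6.6]
gripper_width: 29.4
```

Contact reads 5 N at +2.9 mm, which matches the stated 2.5 mm stop. Back off, set down and release.

Request:
arm_command([
  [-1, 0, 0, 0, 0.2],
  [-1, 0, 0, 0, 0.2],
  [0, 0, 1, 0, 0.2],
  [0, 0, 1, 0, 0.2],
  [0, 0, 1, 0, 0.2],
  [0, 0, 0, 0, 0.2],
  [0, 0, 0, 0, 0.4],
  [0, 0, 0, 0, 0.6],
  [0, 0, 0, 0, 0.8],
  [0, 0, 0, 0, 0.8],
])

```text
t: 12.8
tool_pos: [468.0, -212.1, 84.3]
ee_rot: [180.0, 0.0, 106.6]
ft_force: [0.6, -0.3, -0.3]
gripper_width: 53.2
```

Request:
arm_command([
  [0, 0, 0, 0, 0.8],
  [0, 0, -10, 0, 0.8],
  [0, 0, -14, 0, 0.8],
  [0, 0, -10, 0, 0.8],
  [0, 0, -4, 0, 0.8],
  [0, 0, 0, 0, 0.8],
  [0, 0, 0, 0, 0.8],
  [0, 0, 0, 0, 0.8],
  [0, 0, 0, 0, 0.8],
  [0, 0, 0, 0, 0.8],
])

```text
t: 13.63
tool_pos: [467.5, -211.6, 121.5]
ee_rot: [-180.0, -0.1, 106.6]
ft_force: [0.4, 0.7, -0.2]
gripper_width: 70.7
```

```bash
python3 - <<'E'
from h import *
s=readout.get_state();w=snapshot('wrist');P=cam('wrist',s);S=cam('scene');sc=snapshot('scene')
cv2.imwrite('pics/w4.png',np.hstack([w[180:420,200:440],cv2.resize(sc[180:270,330:420],(240,240),interpolation=cv2.INTER_CUBIC)]))
print(s['t'],s['tool_pos'],s['joint_positions'],proj(P,[468.1,-212.4,130])-[200,180],proj(P,[468.1,-212.4,22])-[200,180])
E
```

```text
13.6333 [ 467.5 -211.6  121.5] [ -37.6   11.9  106.9   -0.    61.2 -144.2] [112.5 152.7] [113.   67.8]
```

View pics/w4.png

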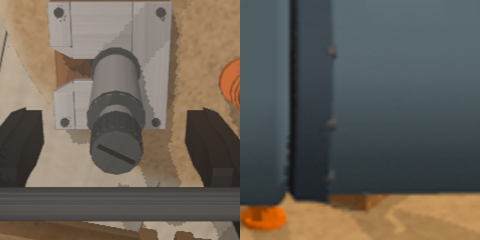

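The post stands in the slot with its head at crop px (116,154), within about 1–2 mm of the prediction. Grip the head.

Request:
arm_command([
  [0, 0, 0, 0, 0.6],
  [0, 0, 0, 0, 0.4],
  [0, 0, 0, 0, 0.25],
  [0, 0, 0, 0, 0.15],
  [0, 0, 0, 0, 0.15],
  [0, 0, 0, 0, 0.15],
  [0, 0, 0, 0, 0.15],
  [0, 0, 0, 0, 0.15],
  [0, 0, 0, 0, 0.15],
  [0, 0, 0, 0, 0.15],
], grip_force=15)

```text
t: 14.57
tool_pos: [467.8, -211.7, 122.1]
ee_rot: [-180.0, -0.0, 106.6]
ft_force: [-0.5, 0.6, 1.1]
gripper_width: 22.0
```

Request:
arm_command([
  [0, 0, -4, 0, 0.15],
  [0, 0, -6, 0, 0.15],
  [0, 0, -7, 0, 0.15],
  [0, 0, -7, 0, 0.15],
  [0, 0, -7, 0, 0.15],
  [0, 0, -7, 0, 0.15],
  [0, 0, -7, 0, 0.15],
  [0, 0, -5, 0, 0.15],
  [0, 0, 0, 0, 0.15],
  [0, 0, 0, 0, 0.15],
])

```text
t: 15.4
tool_pos: [468.0, -212.0, 172.6]
ee_rot: [180.0, 0.0, 106.6]
ft_force: [-0.6, 0.6, -0.7]
gripper_width: 22.1
```

Request:
arm_command([
  [0, 0, -1.5, 0, 0.15],
  [0, 0, -1.5, 0, 0.15],
  [0, 0, -1.5, 0, 0.15],
  [0, 0, -1.5, 0, 0.15],
  [0, 0, -1, 0, 0.15],
  [0, 0, -1, 0, 0.15],
  [0, 0, 0, 0, 0.15],
  [0, 0, 0, 0, 0.15],
  [0, 0, 0, 0, 0.15],
  [0, 0, 0, 0, 0.15],
])

```text
t: 16.23
tool_pos: [467.7, -211.8, 179.9]
ee_rot: [-180.0, -0.0, 106.6]
ft_force: [-0.1, -0.2, -3.9]
gripper_width: 22.3
```

Request:
arm_command([
  [0, 0, 0, 5.5, 0.15],
  [0, 0, 0, 5.5, 0.15],
  [0, 0, 0, 5, 0.15],
  [0, 0, 0, 0, 0.15],
  [0, 0, 0, 0, 0.15],
  [0, 0, 2, 0, 0.15],
  [0, 0, 2, 0, 0.15],
  [0, 0, 1, 0, 0.15],
  [0, 0, 0, 0, 0.15],
  [0, 0, 0, 0, 0.15],
])

```text
t: 17.07
tool_pos: [467.9, -211.9, 175.1]
ee_rot: [180.0, 0.0, 90.6]
ft_force: [-0.1, -0.6, -2.6]
gripper_width: 22.3
```

```bash
cat > f.py <<'E'
from h import *
f=[]
for i in range(3):
    s=readout.get_state();f.append(np.r_[s['ft_force'],np.array(s['torque'])*100]);
    snapshot('wrist')
print(np.array(f),s['t'],s['tool_pos'],s['ee_rot'])
E
python3 f.py
```

```text
[[-0.1 -0.6 -2.6  1.1 -4.7  5.7]
 [ 0.6  0.4 -0.5  2.  -3.1 -1.6]
 [ 1.1 -1.  -0.8 -2.1 -4.6 -6.8]] 17.1667 [ 467.9 -211.9  175.2] [180.    0.   90.6]
```

Not locked, since the force is near zero at 5 mm down. Next: step up, turn 0.1 rad and test again.

Request:
arm_command([
  [0, 0, -2.5, 0, 0.15],
  [0, 0, -2.5, 0, 0.15],
  [0, 0, 0, 0, 0.15],
  [0, 0, 0, 5.7, 0.15],
  [0, 0, 0, 0, 0.15],
  [0, 0, 0, 0, 0.15],
  [0, 0, 2, 0, 0.15],
  [0, 0, 2, 0, 0.15],
  [0, 0, 1.5, 0, 0.15],
  [0, 0, 0, 0, 0.15],
])

```text
t: 18.05
tool_pos: [467.8, -211.9, 174.4]
ee_rot: [-180.0, -0.0, 85.0]
ft_force: [1.0, 1.0, -1.4]
gripper_width: 22.3
```

```bash
python3 f.py
```

```text
[[ 1.   1.  -1.4  4.6 -7.6 -1.5]
 [ 0.8  0.1 -2.   4.1 -3.   0.1]
 [ 0.2  0.2 -1.4  9.  -2.7  1.6]] 18.15 [ 467.8 -211.9  174.5] [-180.    -0.    84.9]
```

Request:
arm_command([
  [0, 0, -2.5, 0, 0.15],
  [0, 0, -3, 0, 0.15],
  [0, 0, 0, 0, 0.15],
  [0, 0, 0, 5.7, 0.15],
  [0, 0, 0, 0, 0.15],
  [0, 0, 0, 0, 0.15],
  [0, 0, 2, 0, 0.15],
  [0, 0, 2, 0, 0.15],
  [0, 0, 1.5, 0, 0.15],
  [0, 0, 0, 0, 0.15],
])

```text
t: 19.03
tool_pos: [467.8, -211.9, 174.3]
ee_rot: [-180.0, -0.0, 79.3]
ft_force: [0.5, -0.3, -1.6]
gripper_width: 22.6
```

Request:
arm_command([
  [0, 0, -2.5, 0, 0.15],
  [0, 0, -3, 0, 0.15],
  [0, 0, 0, 0, 0.15],
  [0, 0, 0, 5.7, 0.15],
  [0, 0, 0, 0, 0.15],
  [0, 0, 0, 0, 0.15],
  [0, 0, 2, 0, 0.15],
  [0, 0, 2, 0, 0.15],
  [0, 0, 1.5, 0, 0.15],
  [0, 0, 0, 0, 0.15],
])

```text
t: 19.87
tool_pos: [467.8, -211.9, 174.4]
ee_rot: [-180.0, -0.0, 73.6]
ft_force: [0.1, -0.7, -1.3]
gripper_width: 22.1
```

Request:
arm_command([
  [0, 0, -2.5, 0, 0.15],
  [0, 0, -3, 0, 0.15],
  [0, 0, 0, 0, 0.15],
  [0, 0, 0, 5.7, 0.15],
  [0, 0, 0, 0, 0.15],
  [0, 0, 0, 0, 0.15],
  [0, 0, 2, 0, 0.15],
  [0, 0, 2, 0, 0.15],
  [0, 0, 1.5, 0, 0.15],
  [0, 0, 0, 0, 0.15],
])

```text
t: 20.7
tool_pos: [467.8, -211.9, 174.4]
ee_rot: [-180.0, -0.0, 67.9]
ft_force: [-0.0, 0.6, -1.6]
gripper_width: 22.5
```

Request:
arm_command([
  [0, 0, -2.5, 0, 0.15],
  [0, 0, -3, 0, 0.15],
  [0, 0, 0, 0, 0.15],
  [0, 0, 0, 5.7, 0.15],
  [0, 0, 0, 0, 0.15],
  [0, 0, 0, 0, 0.15],
  [0, 0, 2, 0, 0.15],
  [0, 0, 2, 0, 0.15],
  [0, 0, 1.5, 0, 0.15],
  [0, 0, 0, 0, 0.15],
])

```text
t: 21.53
tool_pos: [467.8, -211.9, 174.4]
ee_rot: [-180.0, -0.0, 62.2]
ft_force: [0.9, -0.4, -1.8]
gripper_width: 22.1
```

Request:
arm_command([
  [0, 0, -2.5, 0, 0.15],
  [0, 0, -3, 0, 0.15],
  [0, 0, -1, 0, 0.15],
  [0, 0, 0, 0, 0.15],
  [0, 0, 0, 5.7, 0.15],
  [0, 0, 0, 0, 0.15],
  [0, 0, 0, 0, 0.15],
  [0, 0, 0, 0, 0.15],
  [0, 0, 0, 0, 0.15],
  [0, 0, 0, 0, 0.15],
])

```text
t: 22.37
tool_pos: [467.7, -211.8, 181.0]
ee_rot: [-180.0, -0.0, 56.5]
ft_force: [0.2, 0.5, -3.3]
gripper_width: 22.6
```

```bash
python3 f.py
```

```text
[[ 0.2  0.5 -3.3  1.  -4.5 -4.6]
 [ 0.2  0.  -3.5  2.6 -4.8  4.2]
 [-0.5  0.3 -3.6 -1.3 -4.3  3.7]] 22.4667 [ 467.8 -211.9  181. ] [-180.    -0.    56.5]
```

Request:
arm_command([
  [0, 0, 2, 0, 0.15],
  [0, 0, 2, 0, 0.15],
  [0, 0, 1.5, 0, 0.15],
  [0, 0, 1, 0, 0.15],
  [0, 0, 0, 0, 0.15],
  [0, 0, 0, 0, 0.15],
  [0, 0, 0, 0, 0.15],
  [0, 0, 0, 0, 0.15],
  [0, 0, 0, 0, 0.15],
  [0, 0, 0, 0, 0.15],
])

```text
t: 23.35
tool_pos: [467.8, -211.9, 174.6]
ee_rot: [180.0, 0.0, 56.4]
ft_force: [0.3, 0.4, -1.4]
gripper_width: 22.0
```

Request:
arm_command([
  [0, 0, -2.5, 0, 0.15],
  [0, 0, -3, 0, 0.15],
  [0, 0, -0.5, 0, 0.15],
  [0, 0, 0, 5.7, 0.15],
  [0, 0, 0, 0, 0.15],
  [0, 0, 0, 0, 0.15],
  [0, 0, 2, 0, 0.15],
  [0, 0, 2, 0, 0.15],
  [0, 0, 2, 0, 0.15],
  [0, 0, 0, 0, 0.15],
])

```text
t: 24.18
tool_pos: [467.9, -212.0, 174.5]
ee_rot: [180.0, -0.0, 50.8]
ft_force: [0.2, -0.2, -1.0]
gripper_width: 22.4
```

Request:
arm_command([
  [0, 0, -2.5, 0, 0.15],
  [0, 0, -3, 0, 0.15],
  [0, 0, -0.5, 0, 0.15],
  [0, 0, 0, 5.7, 0.15],
  [0, 0, 0, 0, 0.15],
  [0, 0, 0, 0, 0.15],
  [0, 0, 2, 0, 0.15],
  [0, 0, 2, 0, 0.15],
  [0, 0, 2, 0, 0.15],
  [0, 0, 0, 0, 0.15],
])

```text
t: 25.02
tool_pos: [468.3, -212.2, 175.1]
ee_rot: [179.9, -0.0, 45.1]
ft_force: [0.2, 0.8, 2.0]
gripper_width: 22.4
```

Request:
arm_command([
  [0, 0, 0.3, 0, 0.15],
  [0, 0, 0.3, 0, 0.15],
  [0, 0, 0, 0, 0.15],
  [0, 0, 0, 0, 0.15],
  [0, 0, 0, 0, 0.15],
  [0, 0, 0, 0, 0.15],
  [0, 0, 0, 0, 0.15],
  [0, 0, 0, 0, 0.15],
  [0, 0, 0, 0, 0.15],
  [0, 0, 0, 0, 0.15],
])

```text
t: 25.85
tool_pos: [468.3, -212.2, 174.7]
ee_rot: [179.9, -0.0, 45.0]
ft_force: [0.5, -0.2, 6.0]
gripper_width: 22.6
```

```bash
python3 f.py
```

```text
[[  0.5  -0.2   6.    4.   -3.6  -2.1]
 [  1.1   0.7   5.4  13.9 -11.6  -0.2]
 [ -0.2   0.9   4.7   9.9  -5.8  -4.3]] 25.95 [ 468.3 -212.2  174.7] [179.9  -0.   45. ]
```

Locked: it resists with 5.4 N. Relieve the push, let go and rise.

Request:
arm_command([
  [0, 0, -0.6, 0, 0.15],
  [0, 0, -0.5, 0, 0.15],
  [0, 0, 0, 0, 0.15],
  [0, 0, 0, 0, 0.3],
  [0, 0, 0, 0, 0.5],
  [0, 0, 0, 0, 0.8],
  [0, 0, 0, 0, 0.9],
  [0, 0, 0, 0, 0.9],
  [0, 0, 0, 0, 0.9],
  [0, 0, 0, 0, 0.9],
])

```text
t: 26.83
tool_pos: [467.8, -211.9, 175.0]
ee_rot: [-180.0, 0.0, 45.0]
ft_force: [-0.6, 0.6, -0.8]
gripper_width: 64.5
```

Request:
arm_command([
  [0, 0, -4, 0, 0.9],
  [0, 0, -8, 0, 0.9],
  [0, 0, -12, 0, 0.9],
  [0, 0, -15, 0, 0.9],
  [0, 0, -15, 0, 0.9],
  [-5, -15, -15, 0, 0.9],
  [-10, -25, -10, 0, 0.9],
  [-10, -25, 0, 0, 0.9],
  [-10, -25, 0, 0, 0.9],
  [0, -10, 0, 0, 0.9],
])

```text
t: 27.67
tool_pos: [370.5, -165.1, 255.2]
ee_rot: [179.9, 0.0, 45.0]
ft_force: [-0.1, -0.3, 1.1]
gripper_width: 79.3
```

```bash
python3 - <<'E'
from h import *
s=readout.get_state();w=snapshot('wrist');P=cam('wrist',s);T=cam('top');t=snapshot('top')
cv2.imwrite('pics/w5.png',np.hstack([w,np.zeros((480,10,3),'u1')])[:, :640]);cv2.imwrite('pics/top5.png',t)
a=w[60:460,100:500]; b=cv2.resize(t[175:275,340:440],(400,400),interpolation=cv2.INTER_CUBIC)
cv2.imwrite('pics/fin.png',np.hstack([a,b]))
print(s['t'],s['tool_pos'],s['ft_force'],s['gripper_width'])
for z in(184,130):print(z,proj(P,[468.2,-212.6,z])-[100,60],(proj(T,[468.2,-212.6,z])-[340,175])*4)
E
```

```text
27.6667 [ 370.5 -165.1  255.2] [-0.1 -0.3  1.1] 79.26462671200349
184 [261.5 327.1] [279.5 142.5]
130 [253.5 283.4] [263.  166.8]
```

View pics/fin.png

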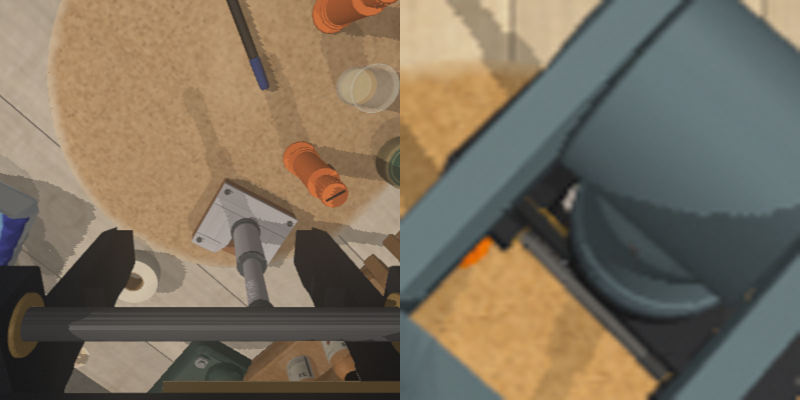

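The stem shows extended: the tube collar is at (250,258), the stem runs on to (257,303), and a retracted head would end at (253,283). The gripper is clear. A last check of the tube's place in the stand, then hand in.

```bash
python3 - <<'E'
from h import *
from rig import ticket
s=readout.get_state();P=cam('wrist',s)
print('collar',proj(P,[468.2,-212.6,100])-[100,60],'shoulder',proj(P,[468.2,-212.6,30])-[100,60])
print(ticket.sign_off())
E
```

```text
collar [249.2 263.3] shoulder [243.3 230.6]
the job is handed in; nothing more can be done
None
```

The job is handed in, at about 28 s of the 72 s allowed. The post is home in the forked stand, locked in its extended position, and the gripper is clear of it.

- **Moving the post:** I gripped the silver post by its tube, slid it about 52 mm to the wide end of the dock and lifted it free. I then slid it into the stand until it touched the stop at 5 N, backed off 2 mm to the seat, set it down and let go.
- **Locking the head:** I drew the head up to its stop, where the post's weight showed. I turned it clockwise in steps of about 0.1 rad, testing downward after each one. It clicked at about 1.07 rad and I stopped turning there.
- **Lock check:** Before the click the head showed no push back when lowered. After it, the head held with about 5.4 N of resistance.
- **Last picture:** The stem stands extended with the gripper away. The tube collar and shoulder are within about 5 px of where the seated post should appear.
- **Not confirmed by eye:** I never saw the lock button itself, because its window and the head's top were hidden in the last view. The top view was blocked by the arm. The lock rests on the force test and the visible extended stem.
- **Bystanders:** I planned every move clear of the beaker, tin, label roll and atomiser. I did not re-measure their positions at the end.

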